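# Wind the marking slide to its index and clamp it

### The job

Turn the black handwheel by its orange grip to wind the chuck carriage along its rails until the carriage's yellow pointer lines up with the middle of the red index mark (not the blue one). Then turn the red clamp bar on the carriage clockwise to its stop to lock the carriage there, and let go. Leave the loose things lying around undisturbed.

Things in the scene. Friction and masses are not known exactly. Their poses are not given: they have to be found in the camera images.
- fixture: Whole slide fixture, fixed to the table: perforated aluminium plate 350 x 500 mm, top 20 mm above the table. Origin on the table under the plate's centre; x away from the robot, y along the rails (robot's left), z up. Carriage runs along y on the left half; on the right end a blue console (165 mm high at its upper edge) carries the sloping handwheel, hub at fixture y = -150 mm.
- crank_hub (a point): Centre of the handwheel on its axis, at the top face of the black disc (140 mm diameter, 14 mm thick). z is the wheel's axis, pointing out of the disc: it leans 30 degrees from vertical, outwards to the right end (fixture -y). x turns with the wheel and points from the axis to the orange grip.
- crank_grip (a point): Grip point on the orange grip: a flat bar fixed rigidly to the disc (does not spin on it), standing 60 mm up from the disc along the wheel's axis, 28 mm wide along the radius, 16 mm thick along the travel. Point on its centre line, 52 mm from the wheel's axis, 38 mm above the disc, 22 mm below the grip's end. x outward radius, y direction of travel for rising joint values, z wheel axis.
- crank (a joint): Handwheel angle, rad, rising counter-clockwise seen from above the disc; several turns (stops at +-12.8). 0: grip on the far side (fixture +x). Geared to the carriage: each full turn counter-clockwise moves it 40 mm along fixture +y. Needs about 0.12 N m (2.5 N at the grip) and stays where it is left.
- carriage (a joint): Carriage position along fixture +y, m (0 mid-travel, stops at +-0.082). Aluminium plate 190 x 105 mm, top 53 mm above the table, with a steel chuck (90 mm diameter, top with brass part 122 mm above the table) on the far side and the clamp bar on the robot's side. It moves only by the handwheel.
- pointer (a point): Tip of the yellow pointer (6 mm wide) on the far edge of the carriage; axes as the fixture.
- red_mark: Red index mark, block 30 x 14 mm, 30 mm high with a 6 mm wide fin, fixed on the white scale beside the pointer, far side of the plate. Origin at the centre of its underside; axes as the fixture. The carriage is in place when the pointer tip has the same fixture y as this origin. It may be on either side of the pointer.
- blue_mark: Blue index mark, same shape, from another job; not to be used.
- clamp_grip (a point): Grip point on the axis of the red clamp bar, on the carriage's robot side: upright bar 64 mm long, 16 mm thick, 30 mm high (81 to 111 mm above the table), turning about a vertical axis. Point 101 mm above the table, 10 mm below the bar's top. x along the bar's length, y across its thickness.
- clamp (a joint): Clamp bar angle, rad, rising clockwise seen from above: 0 to 0.25 loose (as at the start, bar about along fixture x), 1.4 hard stop = locked. Needs about 0.08 N m and stays where it is left.
- flange: Loose steel flange, 68 mm diameter, 34 mm high, standing on the plate on the far side of the handwheel; leave alone. Origin at the centre of its underside.
- cleaner: Loose white jar with a red cap, 70 mm diameter, 80 mm high, on the table to the right; leave alone. Origin at the centre of its underside.
- bin: Loose open green bin, 160 x 110 x 70 mm, on the table to the left; leave alone. Origin at the centre of its underside.
- driver: Loose screwdriver lying on the plate on the robot's side of the handwheel console, roughly along fixture y; leave alone. Origin under its middle.

How it is judged:
By the outcome, as a careful person would: the job done as asked, in the order asked, and still so for the second after the job is handed in, with the robot touching nothing.
It also fails if it takes over 72 s, if anything falls off the work surface, if the arm or the gripper's body presses on something with over 40 N, if the wrist force passes 120 N, or if a joint passes its speed limit or range.

### The arm

A 7-joint arm with a two-finger parallel gripper is mounted at the origin on the work surface. World frame = base frame: x ahead of the robot, y to its left, z up, the work surface at z = 0. Lengths are in m, angles in rad, forces in N, time in s.
With the tool pointing down it reaches from about 0.4 to 0.85 m from the base axis. Payload 4.5 kg.
Tool frame: the origin (TCP) lies midway between the tips of the shut fingers; the grasp point (between the pads) lies 19 mm behind it (r.grip_point_offset is the distance from the TCP to the grasp point, in m); z points along the fingers, y is the line along which they close (so a half turn about z gives the same grasp; the last joint's range is limited). The gripper opens to 88 mm and grips with 3 to 60 N. Pads are 18 mm wide; open, the fingers measure 123 mm over their backs; the gripper's body (75 mm by 187 mm) begins 45 mm behind the grasp point.
Start: joints at [-1.092, 0.689, -0.195, 1.565, 0.157, 0.902, -0.215], TCP at [0.269, 0.564, 0.239] pointing down, gripper open.
Joint ranges: [-3.01, 3.01], [-0.46, 2.08], [-1.47, 1.51], [0.13, 2.56], [-1, 4.14], [0.04, 2.09], [-2.66, 2.66]. Speed limits (rad/s): [2.57, 2.57, 3.14, 3.14, 3.14, 3.14, 3.14].

### API

Orientations are given as a unit quaternion [x, y, z, w].
In Python, from plant import r, optics gives the robot as it stands.
- The arm moves only by the shell command python3 -m pendant 'ROWS' [OPENING] [FORCE]. ROWS is JSON, a list of rows, each a list of 6 numbers: the shift along the tool's x, y, z as a fraction of full scale, then the turn, a rotation vector about the tool's x, y, z as a fraction of full scale. A call has 1 to 5 rows; each row shifts and turns the commanded pose from where the row before left it, along the tool's axes as they then stand; what a row does not reach is not made up. Full scale, the value 1, is 0.025 m for a shift and pi rad for a turn. A row lasts 1/12 s, in which the tool goes at most 41.7 mm and 7.16 degrees, less where a joint would pass 70% of its speed; a pose out of reach is approached as far as the arm can. A call with a number of a shift or a turn outside -1 to 1 is refused whole. A call with a gripper value outside its range is refused whole. OPENING is the opening, from -1 (shut) to 1 (fully open), set as the call begins (- or left out, the last holds). The fingers move at their own pace and stop on an object; FORCE is the grip in N (left out, the last holds). Time passes only in rows, so rows that do not move let the fingers close. It gives the time, the measured TCP pose, the force, the opening and the grip force at its end, in the units of the state.
- r.get_state(): the state, without advancing time (a new reading comes with each control period).
- optics.snapshot(name): name is "scene" or "top"; returns (picture, depth): 420x560x3 uint8, blue, green, red; 420x560 float32, m along the optical axis (not along the pixel's ray), 0 where there is no reading.
- optics.calibration(name): a dict with "vfov" (degrees; the focal length in pixels is half the picture's height over the tangent of half this angle, whatever the lens; pixels are square), "cx", "cy" (the principal point, pixels), "k1" (the pictures are not rectified: a ray, as slopes to the right and down, at radius r is drawn at 1 + k1 r^2 times it, then the intrinsics apply), "cam_to_world" (4x4, takes a point from camera to world coordinates). Camera axes: x right, y up, looking along -z (the intrinsics and any distortion apply to the point x, -y, -z); pixel columns grow to the right and rows downward; lengths in m; the calibration is good to about 2 mm. A picture is of the moment at which its call begins. calibration takes no time and is no camera call.
- r.finish_job(): hands the job in; it is judged then, once.
The state is a dict: "clock": time; "q": joint angles; "qd": joint speeds; "joint_torque": joint torques, N m; "tool_pos": TCP position; "eef_rot": TCP orientation; "contact_force": force on the tool from outside, world axes, zero at the start; "moment": the same for the moment, N m; "opening": opening from 0.0 (shut) to 1.0 (fully open); "finger_force": force on a finger pad.
Only numpy, scipy, OpenCV 4.12 (cv2) and the standard library are available. Lean on these libraries where they do the work, as an engineer would, in place of code of your own. Each camera call takes 0.05 s, during which the arm holds its last target. There are 200 camera calls.

## Working session

There is one attempt and no reset: what is moved stays moved. The work goes in short steps, Python scripts to look and compute and a shell command to move; the robot and the scene stay as the last step left them, time stands still between calls to the robot, and variables do not carry over. Pictures are saved under pics/ and viewed, at most 10 in all, crops included, and the job is handed in when it is done.

```bash
ls; mkdir -p pics
cat > h.py <<'E'
import numpy as np,cv2
from plant import r,optics
def take(n):
    im,d=optics.snapshot(n); return np.array(im),np.array(d)
def cam(n):
    c=optics.calibration(n); f=210/np.tan(np.radians(c['vfov'])/2)
    K=np.array([[f,0,c['cx']],[0,f,c['cy']],[0,0,1]]); return K,np.array([c['k1'],0,0,0,0.]),np.array(c['cam_to_world'])
def ray(n,uv):
    K,D,T=cam(n); p=cv2.undistortPoints(np.array(uv,float).reshape(-1,1,2),K,D).reshape(-1,2)
    d=np.c_[p[:,0],-p[:,1],-np.ones(len(p))]
    return T[:3,3],d@T[:3,:3].T
def onz(n,uv,z):
    o,d=ray(n,uv); return o+d*((z-o[2])/d[:,2])[:,None]
def depth_pts(n,d):
    h,w=d.shape; v,u=np.mgrid[:h,:w]; o,dd=ray(n,np.c_[u.ravel(),v.ravel()])
    return (o+dd*d.reshape(-1,1)).reshape(h,w,3)
def proj(n,P):
    K,D,T=cam(n); P=np.atleast_2d(P); c=(P-T[:3,3])@T[:3,:3]; c=c*[1,-1,-1]
    return cv2.projectPoints(c.reshape(-1,1,3),np.zeros(3),np.zeros(3),K,D)[0].reshape(-1,2)
E
python3 - <<'E'
from h import *
for n in('scene','top'):
    im,d=take(n); cv2.imwrite(f'pics/{n}0.png',im); np.save(f'pics/{n}0.npy',d)
    print(n,cam(n)[0][0,0],cam(n)[1][0],cam(n)[2].round(3).tolist())
s=r.get_state(); print({k:np.round(v,3) for k,v in s.items()}, r.grip_point_offset)
E
```

```text
pics
scene 459.62455358354356 0.05472599350594808 [[-0.741, -0.469, 0.48, 1.179], [0.672, -0.526, 0.521, 0.695], [0.008, 0.709, 0.705, 1.026], [0.0, 0.0, 0.0, 1.0]]
top 404.3995854792322 -0.06470648276502715 [[-0.02, 0.988, -0.154, 0.386], [-1.0, -0.02, 0.004, 0.022], [0.001, 0.154, 0.988, 1.309], [0.0, 0.0, 0.0, 1.0]]
{'clock': np.float64(0.1), 'q': array([-1.092,  0.69 , -0.195,  1.566,  0.157,  0.903, -0.215]), 'qd': array([-0.   , -0.003, -0.001, -0.003, -0.001,  0.001,  0.001]), 'joint_torque': array([-3.0000e-03, -5.2851e+01, -1.2710e+00, -1.5384e+01, -5.3000e-02,
        2.0000e-03,  0.0000e+00]), 'tool_pos': array([0.269, 0.564, 0.238]), 'eef_rot': array([ 0.221,  0.975, -0.001, -0.   ]), 'contact_force': array([-0.219,  0.12 ,  0.057]), 'moment': array([0.025, 0.032, 0.022]), 'finger_force': np.float64(0.0), 'opening': np.float64(0.997)} 0.0187
```

View pics/scene0.png

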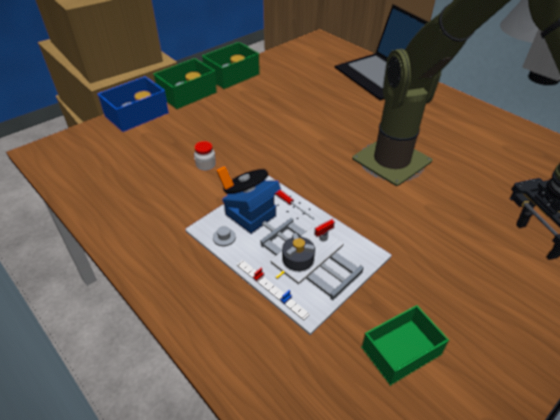

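View pics/top0.png

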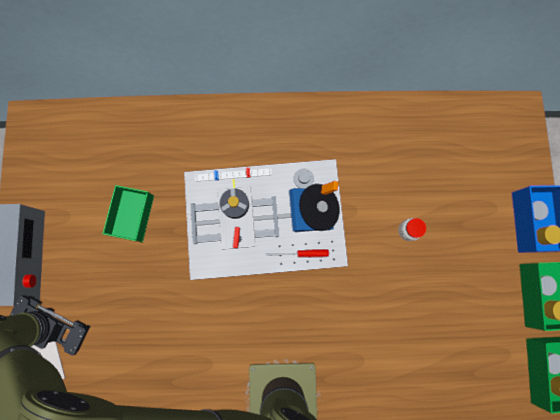

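The scene view shows the carriage with its pointer at (280,274), the red mark at (258,273) and the orange grip at (224,178). In the top view the pointer is at (233,184), red mark (248,172), blue mark (216,175), grip (330,187) and clamp (236,237). So the carriage must go towards -y, which means turning clockwise.

Run:
```python
from h import *
t=cv2.imread('pics/top0.png'); s=cv2.imread('pics/scene0.png')
a=cv2.resize(t[150:290,175:355],None,fx=4.4,fy=4.2,interpolation=cv2.INTER_CUBIC)
a=cv2.resize(t[150:290,175:355],None,fx=4,fy=4,interpolation=cv2.INTER_CUBIC)
b=cv2.resize(s[155:305,180:370],None,fx=4,fy=4,interpolation=cv2.INTER_CUBIC)
cv2.imwrite('pics/tc.png',a); cv2.imwrite('pics/sc.png',b)
for n,im in(('top',t),('scene',s)):
    P=depth_pts(n,np.load(f'pics/{n}0.npy'))
    hsv=cv2.cvtColor(im,cv2.COLOR_BGR2HSV)
    for c,lo,hi in(('red',(0,150,90),(6,255,255)),('red2',(174,150,90),(180,255,255)),('orange',(8,170,120),(19,255,255)),('yellow',(20,120,120),(35,255,255)),('blue',(100,150,60),(125,255,255))):
        m=cv2.inRange(hsv,lo,hi); k,l,st,ce=cv2.connectedComponentsWithStats(m)
        for i in range(1,k):
            x,y,w,h,A=st[i]
            if A>=5 and 180<ce[i][0]<430 and 150<ce[i][1]<310:
                q=P[l==i]; print(n,c,st[i].tolist(),ce[i].round(1),np.median(q,0).round(3),q[:,2].min().round(3),q[:,2].max().round(3))
```

```text
top red [246, 168, 4, 9, 24] [247.8 172.2] [0.701 0.094 0.05 ] 0.035 0.06
top red [407, 218, 19, 20, 299] [416.  227.5] [ 0.509 -0.422  0.08 ] 0.073 0.087
top red [233, 227, 7, 21, 95] [236.1 237.1] [0.49  0.128 0.111] 0.097 0.117
top red [298, 250, 31, 7, 193] [313.  252.9] [ 0.441 -0.105  0.044] 0.036 1.309
top orange [325, 158, 6, 1, 6] [327.5 158. ] [ 0.758 -0.169 -0.   ] -0.004 0.007
top orange [228, 166, 7, 1, 7] [231. 166.] [ 0.737  0.153 -0.001] -0.006 0.003
top orange [195, 169, 5, 1, 5] [197. 169.] [0.729 0.267 0.003] -0.0 0.004
top orange [205, 168, 6, 1, 6] [207.5 168. ] [ 0.732  0.232 -0.001] -0.003 0.002
top orange [321, 181, 18, 13, 153] [329.4 187.3] [ 0.619 -0.143  0.19 ] 0.004 0.211
top orange [324, 269, 6, 1, 6] [326.5 269. ] [ 0.391 -0.151  0.   ] -0.002 0.002
top orange [301, 271, 5, 1, 5] [303. 271.] [ 0.386 -0.075  0.002] 0.001 0.003
top orange [312, 270, 7, 1, 7] [315. 270.] [ 0.389 -0.114 -0.001] -0.003 0.004
top orange [277, 273, 7, 1, 7] [280. 273.] [ 0.381 -0.002 -0.002] -0.007 0.003
top orange [288, 272, 8, 1, 8] [291.5 272. ] [ 0.384 -0.039 -0.   ] -0.00
[... 900 characters left out ...]
] [284.1 196.5] [ 0.45  -0.081  0.041] 0.03 0.047
scene red [316, 220, 18, 15, 132] [324.1 227.2] [0.499 0.137 0.106] 0.088 0.114
scene red [254, 269, 9, 11, 52] [258.  274.3] [0.71  0.101 0.043] 0.034 1.026
scene red2 [276, 190, 5, 4, 7] [277.9 191.7] [ 0.451 -0.11   0.043] 0.036 0.049
scene orange [215, 165, 18, 24, 269] [224.1 176.2] [ 0.622 -0.143  0.177] -0.006 0.209
scene yellow [293, 239, 12, 9, 81] [298.4 242.9] [0.601 0.139 0.119] 0.096 1.026
scene yellow [276, 271, 9, 7, 23] [280.2 273.9] [0.666 0.143 0.049] 0.017 0.052
scene blue [224, 181, 55, 51, 1685] [252.2 205. ] [ 0.602 -0.048  0.107] 0.027 1.026
scene blue [281, 291, 10, 12, 57] [285.7 296.9] [0.705 0.204 0.043] 0.034 0.057
```

View pics/tc.png

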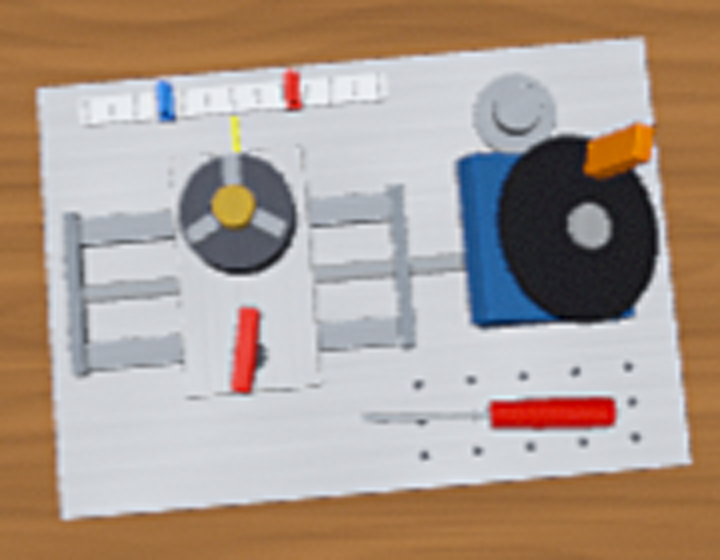

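View pics/sc.png

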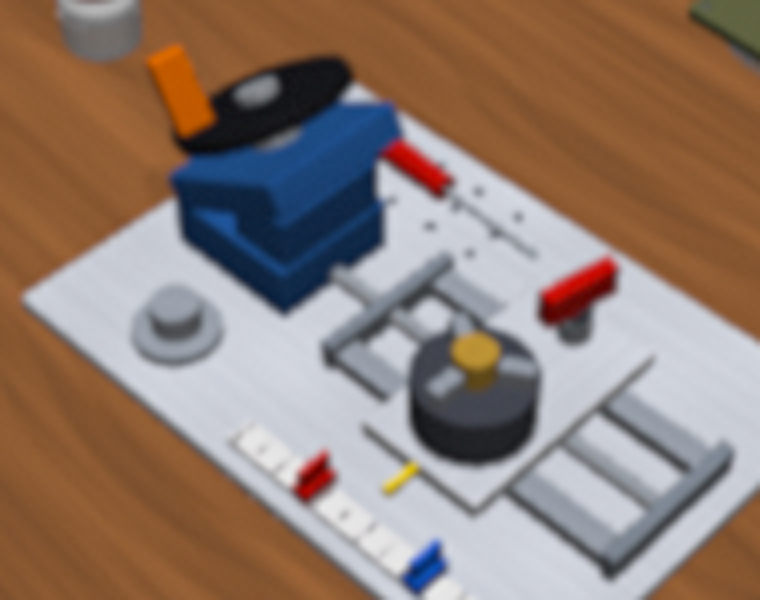

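The crops show the red fin (crop px 292,88) right of the yellow tip (236,120), the orange grip at about 60-70° past far, and the clamp bar along x at (246,350). Next: fit the fixture, wheel, grip and clamp.

```bash
cat > fit.py <<'E'
from h import *
im,hs,P={}, {}, {}
for n in('top','scene'):
    im[n]=cv2.imread(f'pics/{n}0.png'); hs[n]=cv2.cvtColor(im[n],cv2.COLOR_BGR2HSV); P[n]=depth_pts(n,np.load(f'pics/{n}0.npy'))
roi={'top':(slice(150,290),slice(175,355)),'scene':(slice(155,340),slice(180,395))}
for n in P:
    p=P[n][roi[n]].reshape(-1,3); h=hs[n][roi[n]].reshape(-1,3)
    m=(h[:,1]<70)&(h[:,2]>120)&(abs(p[:,2]-.02)<.012)
    # cast onto z=.02 through pixels
    M=np.zeros(hs[n].shape[:2],np.uint8); M[roi[n]]=m.reshape(M[roi[n]].shape)*255
    M=cv2.morphologyEx(M,cv2.MORPH_OPEN,np.ones((3,3)))
    v,u=np.nonzero(M); q=onz(n,np.c_[u,v],.02)[:,:2]
    rc=cv2.minAreaRect((q*1000).astype(np.float32)); print(n,'plate',np.round(rc[0],1),np.round(rc[1],1),round(rc[2],2))
    m=(h[:,2]<45)&(p[:,2]>.12)&(p[:,2]<.2)&(p[:,1]<0)
    d=p[m]
    for _ in range(4):
        c=d.mean(0); U,S,V=np.linalg.svd(d-c,full_matrices=False); nn=V[2]*np.sign(V[2,2]); d=d[abs((d-c)@nn)<.006]
    e1=np.cross(nn,[0,0,1]); e1/=np.linalg.norm(e1); e2=np.cross(nn,e1)
    uv=np.c_[(d-c)@e1,(d-c)@e2]; cc,R=cv2.minEnclosingCircle((uv*1000).astype(np.float32)); 
    print(n,'disc n',nn.round(3),'tilt',np.degrees(np.arccos(nn[2])).round(1),len(d),'c',(c+e1*cc[0]/1000+e2*cc[1]/1000).round(4),'R',round(R,1))
    m=(h[:,0]>=8)&(h[:,0]<=19)&(h[:,1]>200)&(p[:,2]>.12)&(p[:,2]<.23); d=p[m]
    np.save(f'pics/grip_{n}.npy',d); print(n,'grip',len(d),d.mean(0).round(4))
E
python3 fit.py
```

```text
top plate [558.   45.1] [350.7 498. ] 3.81
top disc n [ 0.033 -0.494  0.869] tilt 29.7 1180 c [ 0.5675 -0.1173  0.1615] R 68.1
top grip 150 [ 0.6182 -0.1429  0.1873]
scene plate [562.1  49.7] [354.1 502.7] 3.75
scene disc n [ 0.057 -0.472  0.88 ] tilt 28.4 393 c [ 0.5761 -0.1101  0.1635] R 65.8
scene grip 226 [ 0.6244 -0.1388  0.1809]
```

```bash
cat >> h.py <<'E'
def tri(a,b):
    o1,d1=ray('top',a); o2,d2=ray('scene',b); d1,d2=d1[0],d2[0]
    s=np.linalg.lstsq(np.c_[d1,-d2],o2-o1,rcond=None)[0]; p,q=o1+d1*s[0],o2+d2*s[1]
    return (p+q)/2,(q-p)*1000
def wcen(im,box,w):
    x0,y0,x1,y1=box; c=im[y0:y1,x0:x1].astype(float); s=np.clip(w(c[...,0],c[...,1],c[...,2]),0,None)
    v,u=np.mgrid[y0:y1,x0:x1]; return np.array([(s*u).sum(),(s*v).sum()])/s.sum()
RED=lambda b,g,r_:np.where(r_-np.maximum(b,g)>30,r_-np.maximum(b,g),0)
YEL=lambda b,g,r_:np.where(np.minimum(r_,g)-b>35,np.minimum(r_,g)-b,0)
E
python3 - <<'E'
from h import *
t=cv2.imread('pics/top0.png'); s=cv2.imread('pics/scene0.png')
a,b=wcen(t,(242,165,254,181),RED),wcen(s,(250,265,268,284),RED); print('red',a,b,*tri(a,b))
a2,b2=wcen(t,(228,176,239,189),YEL),wcen(s,(272,267,288,281),YEL); print('yel',a2,b2,*tri(a2,b2))
a3,b3=wcen(t,(228,224,244,250),RED),wcen(s,(312,216,338,240),RED); print('clamp',a3,b3,*tri(a3,b3))
ax=np.array([-.066,.998,0])
for n,r_,y in(('top',a,a2),('scene',b,b2)):
    for zr in(.035,.04,.045): print(n,zr,((onz(n,r_,zr)-onz(n,y,.05))[0]@ax*1000).round(1))
print('cap',*tri((322.5,206.4),(244.3,177.8)))
for n,u in(('top',(322.5,206.4)),('scene',(244.3,177.8))): 
    d=np.load(f'pics/{n}0.npy'); P=depth_pts(n,d); u=np.round(u).astype(int); print(P[u[1]-2:u[1]+3,u[0]-2:u[0]+3].reshape(-1,3).mean(0).round(4))
print('brass',*tri((232.9,201.1),(298.4,242.9)))
E
```

```text
red [247.50631899 171.20300752] [258.01808167 273.88624117] [0.70757896 0.09683635 0.03907546] [-1.09077657  1.20219276 -0.20636257]
yel [233.40826299 182.92936473] [280.01355422 273.84457831] [0.66804816 0.14145855 0.04806255] [-0.66836332  0.75595561 -0.07823802]
clamp [235.96178234 237.07851049] [324.38860701 226.26669742] [0.4908971  0.12973142 0.09822347] [-0.22515985  0.2671831   0.0042425 ]
top 0.035 -47.1
top 0.04 -47.3
top 0.045 -47.5
scene 0.035 -50.2
scene 0.04 -47.4
scene 0.045 -44.5
cap [ 0.56860205 -0.12504791  0.15691436] [-1.75378955  1.85843017 -0.51807321]
[ 0.5617 -0.1176  0.2126]
[ 0.5766 -0.1137  0.1676]
brass [0.59787788 0.13646794 0.11481137] [ 0.20819424 -0.23923224  0.01394521]
```

```bash
cat >> h.py <<'E'
from scipy.spatial.transform import Rotation as Ro
PSI=np.radians(3.8)
FX=np.array([np.cos(PSI),np.sin(PSI),0]); FY=np.array([-np.sin(PSI),np.cos(PSI),0]); FZ=np.array([0,0,1.])
N_=np.cos(np.pi/6)*FZ-.5*FY; T90=np.cross(N_,FX)
H=np.array([.571,-.116,.163])
def wheel_pose(thdeg,back=0.,sgn=1,rad=.052,h=.038):
    th=np.radians(thdeg); e=np.cos(th)*FX+np.sin(th)*T90; t=np.cross(N_,e)
    G=H+rad*e+h*N_; z=-N_; y=sgn*t; x=np.cross(y,z)
    return G-N_*.0187+N_*back, np.c_[x,y,z]
def cur():
    s=r.get_state(); return np.array(s['tool_pos']),Ro.from_quat(s['eef_rot']).as_matrix()
def plan(p1,R1,N=None,p0=None,R0=None):
    if p0 is None: p0,R0=cur()
    w=Ro.from_matrix(R0.T@R1).as_rotvec(); a=np.linalg.norm(w)
    k=max(1,int(np.ceil(max(np.degrees(a)/7,np.linalg.norm(p1-p0)/.0245))))
    N=N or k; W=Ro.from_rotvec(w/N).as_matrix(); S=sum(np.linalg.matrix_power(W,i) for i in range(N))
    s=np.linalg.solve(R0@S,p1-p0); pth=[p0]; R=R0
    for i in range(N): pth.append(pth[-1]+R@s); R=R@W
    print('N',N,'row',np.r_[s/.025,w/N/np.pi].round(4).tolist()); print('path',np.array(pth)[::max(1,N//6)].round(3).tolist())
    return s,w
E
python3 - <<'E'
from h import *
print([k for k in dir(r) if k[0]!='_'])
for th in(-17,):
  for sg in(1,-1):
    p,R=wheel_pose(th,.09,sg); print(p.round(3),R.round(2).tolist()); plan(p,R)
E
```

```text
['Unreachable', 'finish_job', 'get_state', 'grip_point_offset']
[ 0.625 -0.18   0.25 ] [[-0.97, 0.24, -0.03], [0.19, 0.85, 0.5], [0.15, 0.48, -0.87]]
N 34 row [-0.6821, -0.6648, -0.2356, -0.0045, 0.0019, -0.002]
path [[0.269, 0.564, 0.238], [0.311, 0.452, 0.264], [0.357, 0.339, 0.282], [0.407, 0.228, 0.291], [0.459, 0.117, 0.292], [0.516, 0.008, 0.284], [0.575, -0.098, 0.268]]
[ 0.625 -0.18   0.25 ] [[0.97, -0.24, -0.03], [-0.19, -0.85, 0.5], [-0.15, -0.48, -0.87]]
N 34 row [-1.0359, 0.8854, -0.3552, 0.0028, 0.0066, 0.0265]
path [[0.269, 0.564, 0.238], [0.439, 0.58, 0.275], [0.604, 0.524, 0.292], [0.733, 0.407, 0.293], [0.803, 0.247, 0.281], [0.801, 0.073, 0.265], [0.727, -0.084, 0.252]]
```

```bash
python3 -m pendant '[[-0.68,-0.665,-0.236,-0.0045,0.002,-0.002],[-0.68,-0.665,-0.236,-0.0045,0.002,-0.002],[-0.68,-0.665,-0.236,-0.0045,0.002,-0.002],[-0.68,-0.665,-0.236,-0.0045,0.002,-0.002],[-0.68,-0.665,-0.236,-0.0045,0.002,-0.002]]' -0.2 10
python3 -m pendant '[[-0.68,-0.665,-0.236,-0.0045,0.002,-0.002],[-0.68,-0.665,-0.236,-0.0045,0.002,-0.002],[-0.68,-0.665,-0.236,-0.0045,0.002,-0.002],[-0.68,-0.665,-0.236,-0.0045,0.002,-0.002],[-0.68,-0.665,-0.236,-0.0045,0.002,-0.002]]'
python3 -m pendant '[[-0.68,-0.665,-0.236,-0.0045,0.002,-0.002],[-0.68,-0.665,-0.236,-0.0045,0.002,-0.002],[-0.68,-0.665,-0.236,-0.0045,0.002,-0.002],[-0.68,-0.665,-0.236,-0.0045,0.002,-0.002],[-0.68,-0.665,-0.236,-0.0045,0.002,-0.002]]'
python3 -c "
from h import *
s=r.get_state();print(np.round(s['q'],2));p,R=wheel_pose(-17,.09,1);plan(p,R)"
```

```text
clock: 0.52
tool_pos: [0.3113, 0.451, 0.2647]
eef_rot: [0.205, 0.978, 0.038, -0.008]
contact_force: [0.2, 0.1, -0.6]
opening: 0.643
finger_force: 0.0
clock: 0.93
tool_pos: [0.3572, 0.3388, 0.2823]
eef_rot: [0.189, 0.979, 0.076, -0.015]
contact_force: [0.1, -0.1, -0.9]
opening: 0.401
finger_force: 0.0
clock: 1.35
tool_pos: [0.4065, 0.227, 0.2912]
eef_rot: [0.173, 0.978, 0.114, -0.023]
contact_force: [0.6, 0.5, 0.2]
opening: 0.397
finger_force: 0.0
[-0.13  0.41 -0.48  2.04 -0.03  0.62  0.68]
N 19 row [-0.681, -0.6644, -0.2365, -0.0045, 0.0019, -0.0019]
path [[0.407, 0.227, 0.291], [0.438, 0.161, 0.292], [0.47, 0.095, 0.291], [0.504, 0.029, 0.286], [0.539, -0.035, 0.279], [0.575, -0.098, 0.268], [0.612, -0.16, 0.255]]
```

Tracking is exact; continue.

```bash
python3 -m pendant '[[-0.68,-0.665,-0.236,-0.0045,0.002,-0.002],[-0.68,-0.665,-0.236,-0.0045,0.002,-0.002],[-0.68,-0.665,-0.236,-0.0045,0.002,-0.002],[-0.68,-0.665,-0.236,-0.0045,0.002,-0.002],[-0.68,-0.665,-0.236,-0.0045,0.002,-0.002]]' >/dev/null
python3 -m pendant '[[-0.68,-0.665,-0.236,-0.0045,0.002,-0.002],[-0.68,-0.665,-0.236,-0.0045,0.002,-0.002],[-0.68,-0.665,-0.236,-0.0045,0.002,-0.002],[-0.68,-0.665,-0.236,-0.0045,0.002,-0.002],[-0.68,-0.665,-0.236,-0.0045,0.002,-0.002]]' >/dev/null
python3 -m pendant '[[-0.68,-0.665,-0.236,-0.0045,0.002,-0.002],[-0.68,-0.665,-0.236,-0.0045,0.002,-0.002],[-0.68,-0.665,-0.236,-0.0045,0.002,-0.002],[-0.68,-0.665,-0.236,-0.0045,0.002,-0.002],[-0.68,-0.665,-0.236,-0.0045,0.002,-0.002]]'
python3 -m pendant '[[-0.68,-0.665,-0.236,-0.0045,0.002,-0.002],[-0.68,-0.665,-0.236,-0.0045,0.002,-0.002],[-0.68,-0.665,-0.236,-0.0045,0.002,-0.002],[-0.68,-0.665,-0.236,-0.0045,0.002,-0.002],[0,0,0,0,0,0]]'
python3 -c "
from h import *
s=r.get_state();print(np.round(s['q'],2));p,R=wheel_pose(-17,.09,1);plan(p,R)
for n in('top','scene'):
    im,d=take(n);cv2.imwrite(f'pics/{n}1.png',im);np.save(f'pics/{n}1.npy',d);print(n,proj(n,cur()[0]),proj(n,wheel_pose(-17)[0]))
a=cv2.imread('pics/top1.png')[120:270,260:420];b=cv2.imread('pics/scene1.png')[90:240,150:310]
f=lambda i:cv2.resize(i,None,fx=2.5,fy=2.5,interpolation=cv2.INTER_CUBIC)
cv2.imwrite('pics/c1.png',np.hstack([f(a),f(b)]))"
```

```text
clock: 2.6
tool_pos: [0.5752, -0.0979, 0.267]
eef_rot: [0.123, 0.965, 0.226, -0.045]
contact_force: [0.4, 0.6, -0.0]
opening: 0.4
finger_force: 0.0
clock: 3.02
tool_pos: [0.6259, -0.1847, 0.2451]
eef_rot: [0.113, 0.959, 0.253, -0.05]
contact_force: [-0.1, -0.5, -0.7]
opening: 0.399
finger_force: 0.0
[ 0.69  0.92 -0.59  1.23 -0.03  1.27  1.61]
N 1 row [0.0945, 0.2334, -0.0837, -0.001, -0.0019, -0.0017]
path [[0.626, -0.185, 0.245], [0.625, -0.18, 0.25]]
top [[346.3178659  180.32060635]] [[325.70091507 187.4082884 ]]
scene [[213.97402847 151.85363768]] [[226.54487232 179.98585898]]
```

View pics/c1.png

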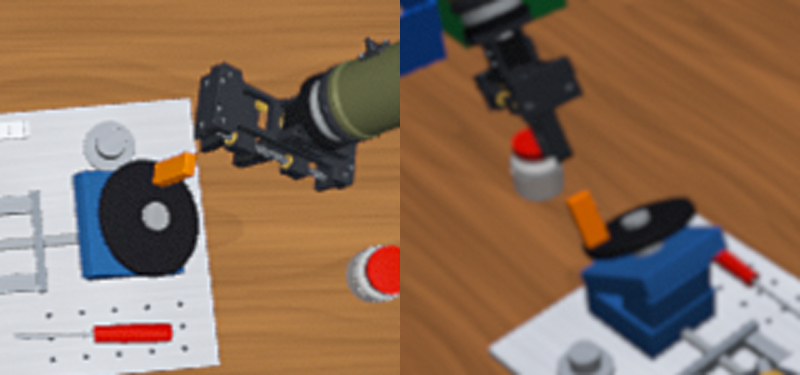

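The crops show the open gripper behind and above the orange grip (left crop 175,170; right crop 585,220), with the path down the wheel axis clear. Next I check the grip's angle.

Run:
```python
from h import *
I=[cv2.imread(f'pics/{n}1.png') for n in('top','scene')]
bx=[(316,174,345,200),(208,158,240,195)]; c=[]
for im,b in zip(I,bx):
    hs=cv2.inRange(cv2.cvtColor(im,cv2.COLOR_BGR2HSV),(8,170,110),(19,255,255)); m=np.zeros_like(hs); x0,y0,x1,y1=b; m[y0:y1,x0:x1]=hs[y0:y1,x0:x1]
    M=cv2.moments(m,True); c.append((M['m10']/M['m00'],M['m01']/M['m00']))
G,gap=tri(*c); print(c,G.round(4),gap.round(1))
for Hh in(H,np.array([.5686,-.121,.150])):
    v=G-Hh; print('axial',(v@N_).round(4),'rad',np.hypot(v@FX,v@T90).round(4),'ang',np.degrees(np.arctan2(v@T90,v@FX)).round(1))
p,R=wheel_pose(-17,0,1);plan(p,R)
```

```text
[(329.3354838709677, 187.4258064516129), (224.18148148148148, 176.27777777777777)] [ 0.6211 -0.1456  0.1786] [ 1.1 -1.2  0.4]
axial 0.0299 rad 0.0523 ang -23.2
axial 0.0388 rad 0.0518 ang -11.1
N 4 row [-0.0058, 0.0028, 0.8731, -0.0, -0.0007, -0.0]
path [[0.625, -0.179, 0.248], [0.624, -0.168, 0.229], [0.623, -0.157, 0.21], [0.623, -0.146, 0.191], [0.622, -0.135, 0.172]]
```

```bash
python3 -m pendant '[[0,-0.06,0.7,0,0,0],[0,-0.06,0.7,0,0,0],[0,0,0.7,0,0,0],[0,0,0.7,0,0,0],[0,0,0.7,0,0,0]]' 0.0 10
python3 -m pendant '[[0,0,0,0,0,0],[0,0,0,0,0,0],[0,0,0,0,0,0]]' -0.5 6
python3 -m pendant '[[0,0,0,0,0,0],[0,0,0,0,0,0]]' -0.9 6
python3 -c "
from h import *
for n in('top','scene'):
    im,d=take(n);cv2.imwrite(f'pics/{n}2.png',im);np.save(f'pics/{n}2.npy',d)
a=cv2.imread('pics/top2.png')[140:260,240:400];b=cv2.imread('pics/scene2.png')[110:230,150:310]
f=lambda i:cv2.resize(i,None,fx=2.5,fy=2.5,interpolation=cv2.INTER_CUBIC)
cv2.imwrite('pics/c2.png',np.hstack([f(a),f(b)]))"
```

```text
clock: 3.53
tool_pos: [0.6202, -0.1352, 0.1721]
eef_rot: [0.108, 0.96, 0.255, -0.051]
contact_force: [0.2, 0.6, 0.1]
opening: 0.501
finger_force: 0.0
clock: 3.78
tool_pos: [0.6213, -0.1373, 0.1731]
eef_rot: [0.109, 0.96, 0.254, -0.05]
contact_force: [-0.8, -0.0, 0.3]
opening: 0.298
finger_force: 0.0
clock: 3.95
tool_pos: [0.6214, -0.139, 0.1724]
eef_rot: [0.109, 0.96, 0.253, -0.049]
contact_force: [0.1, -3.1, 0.3]
opening: 0.19
finger_force: 6.0
```

View pics/c2.png

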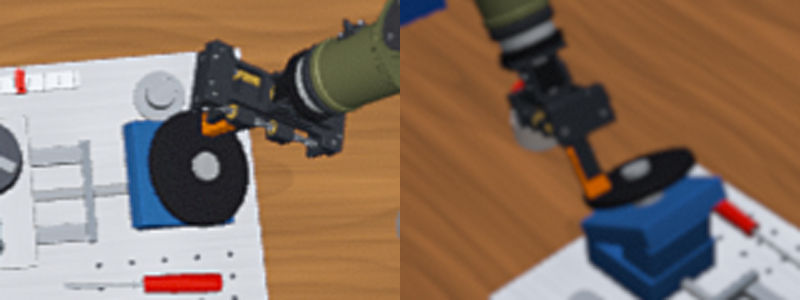

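The crops show both fingers closed on the orange grip (opening 16.7 mm, 6 N). Start winding clockwise, 7° per row.

```bash
python3 -m pendant '[[0.0155,-0.2535,0,0,0,0.0389],[0.0155,-0.2535,0,0,0,0.0389],[0.0155,-0.2535,0,0,0,0.0389],[0.0155,-0.2535,0,0,0,0.0389],[0.0155,-0.2535,0,0,0,0.0389]]'
python3 -m pendant '[[0.0155,-0.2535,0,0,0,0.0389],[0.0155,-0.2535,0,0,0,0.0389],[0.0155,-0.2535,0,0,0,0.0389],[0.0155,-0.2535,0,0,0,0.0389],[0.0155,-0.2535,0,0,0,0.0389]]'
python3 -c "
from h import *
s=r.get_state();print(np.round(s['q'],2));p,R=cur();f=np.array(s['contact_force']);print('F tool',(R.T@f).round(1),'M',R.T@np.array(s['moment']));print(R[:,1]@FX,R[:,1]@T90)"
```

```text
clock: 4.47
tool_pos: [0.6072, -0.1625, 0.1595]
eef_rot: [0.396, 0.881, 0.227, -0.122]
contact_force: [4.7, -2.0, -2.2]
opening: 0.192
finger_force: 6.0
clock: 4.88
tool_pos: [0.5773, -0.1757, 0.153]
eef_rot: [0.643, 0.721, 0.178, -0.185]
contact_force: [1.9, -4.2, -5.6]
opening: 0.189
finger_force: 5.9
[ 0.57  0.92 -0.24  1.48 -0.32  1.02  0.72]
F tool [-6.6  1.3  2.8] M [-0.2679565  -1.86673384 -0.02886342]
0.9988928950516418 0.0468648210900071
```

```bash
python3 -m pendant '[[0.0155,-0.2535,0,0,0,0.0389],[0.0155,-0.2535,0,0,0,0.0389],[0.0155,-0.2535,0,0,0,0.0389],[0.0155,-0.2535,0,0,0,0.0389],[0.0155,-0.2535,0,0,0,0.0389]]'
python3 -m pendant '[[0.0155,-0.2535,0,0,0,0.0389],[0.0155,-0.2535,0,0,0,0.0389],[0.0155,-0.2535,0,0,0,0.0389],[0.0155,-0.2535,0,0,0,0.0389],[0.0155,-0.2535,0,0,0,0.0389]]'
python3 -c "
from h import *
s=r.get_state();print(np.round(s['q'],2));p,R=cur();f=np.array(s['contact_force']);print('F tool',(R.T@f).round(1),'M',R.T@np.array(s['moment']));print(R[:,1]@FX,R[:,1]@T90)"
```

```text
clock: 5.3
tool_pos: [0.5453, -0.1708, 0.157]
eef_rot: [0.83, 0.494, 0.114, -0.231]
contact_force: [-1.0, -3.8, -5.2]
opening: 0.18
finger_force: 6.0
clock: 5.72
tool_pos: [0.5237, -0.1511, 0.1692]
eef_rot: [0.941, 0.221, 0.039, -0.254]
contact_force: [-0.2, -3.1, -5.6]
opening: 0.184
finger_force: 6.1
[ 0.4   0.83  0.1   1.68 -0.61  1.03 -0.21]
F tool [-2.5  4.8  3.3] M [-1.51648132 -0.82723237  0.20574727]
0.38427328758758456 -0.9232193745169139
```

```bash
python3 -m pendant '[[0.0155,-0.2535,0,0,0,0.0389],[0.0155,-0.2535,0,0,0,0.0389],[0.0155,-0.2535,0,0,0,0.0389],[0.0155,-0.2535,0,0,0,0.0389],[0.0155,-0.2535,0,0,0,0.0389]]'
python3 -m pendant '[[0.0155,-0.2535,0,0,0,0.0389],[0.0155,-0.2535,0,0,0,0.0389],[0.0155,-0.2535,0,0,0,0.0389],[0.0155,-0.2535,0,0,0,0.0389],[0.0155,-0.2535,0,0,0,0.0389]]'
python3 -c "
from h import *
s=r.get_state();print(np.round(s['q'],2));p,R=cur();f=np.array(s['contact_force']);print('F tool',(R.T@f).round(1),'M',R.T@np.array(s['moment']));print(R[:,1]@FX,R[:,1]@T90)"
```

```text
clock: 6.13
tool_pos: [0.5197, -0.1234, 0.1852]
eef_rot: [0.964, -0.071, -0.039, -0.255]
contact_force: [1.6, -3.0, -5.5]
opening: 0.186
finger_force: 6.1
clock: 6.55
tool_pos: [0.5343, -0.0996, 0.1984]
eef_rot: [0.898, -0.358, -0.113, -0.231]
contact_force: [2.0, -5.6, -7.7]
opening: 0.185
finger_force: 6.0
[ 0.13  0.81  0.44  1.72 -0.83  1.16 -1.3 ]
F tool [7.6 4.8 3.8] M [-1.2010381   1.73380019  0.15771388]
-0.7352202320011879 -0.6777976153326473
```

```bash
python3 -m pendant '[[0.035,-0.25,0,0,0,0.0389],[0.035,-0.25,0,0,0,0.0389],[0.035,-0.25,0,0,0,0.0389],[0.035,-0.25,0,0,0,0.0389],[0.035,-0.25,0,0,0,0.0389]]'
python3 -c "
from h import *
s=r.get_state();print(np.round(s['q'],2));p,R=cur();f=np.array(s['contact_force']);print('F tool',(R.T@f).round(1),'M',R.T@np.array(s['moment']));print(R[:,1]@FX,R[:,1]@T90)
for n in('top','scene'):
    im,d=take(n);cv2.imwrite(f'pics/{n}3.png',im);np.save(f'pics/{n}3.npy',d)
a=cv2.imread('pics/top3.png')[140:280,180:390];b=cv2.imread('pics/scene3.png')[130:290,180:340]
f=lambda i:cv2.resize(i,(400,300),interpolation=cv2.INTER_CUBIC)
cv2.imwrite('pics/c3.png',np.hstack([f(a),f(b)]))"
```

```text
clock: 6.97
tool_pos: [0.5612, -0.0873, 0.2045]
eef_rot: [0.749, -0.611, -0.179, -0.186]
contact_force: [-1.6, -4.8, 0.0]
opening: 0.18
finger_force: 5.9
[ 0.03  0.86  0.58  1.66 -0.91  1.27 -1.89]
F tool [ 3.7  2.5 -2.3] M [-0.74303535  1.15974718  0.11674221]
-0.9910686896029691 -0.13312554708491747
```

View pics/c3.png

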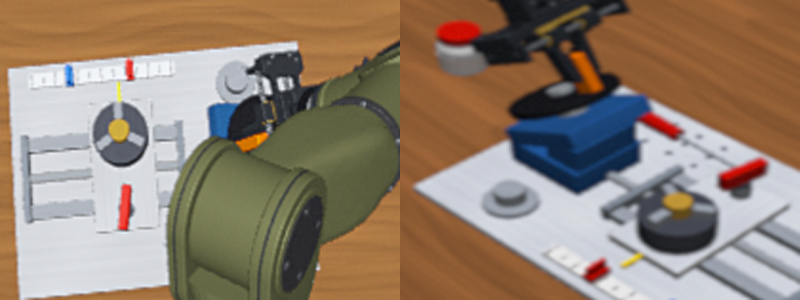

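The crops show the grip still held at the wheel's left side. The pointer has closed on the red mark (left crop: pointer 119,92, red 129,68).

```bash
cat > meas.py <<'E'
from h import *
import sys
A=[];
for i in range(int(sys.argv[1])):
    t,_=take('top'); s,_=take('scene')
    def loc(im,box,w):
        return wcen(im,box,w)
    red={'top':loc(t,(242,165,254,181),RED),'scene':loc(s,(250,265,268,284),RED)}
    o={}
    for n,im,b in(('top',t,(228,176,256,192)),('scene',s,(252,255,290,281))):
        hs=cv2.inRange(cv2.cvtColor(im,cv2.COLOR_BGR2HSV),(21,110,110),(35,255,255))
        x0,y0,x1,y1=b; m=np.zeros_like(hs); m[y0:y1,x0:x1]=hs[y0:y1,x0:x1]; k,l,st,ce=cv2.connectedComponentsWithStats(m,connectivity=8)
        j=1+np.argmax(st[1:,4]); c=ce[j].astype(int)
        o[n]=wcen(im,(c[0]-6,c[1]-6,c[0]+7,c[1]+7),YEL)
    for n in('top','scene'): A.append(((onz(n,red[n],.040)-onz(n,o[n],.050))[0]@FY*1000))
print('dy top',np.mean(A[::2]).round(2),'scene',np.mean(A[1::2]).round(2),o,red)
a,gap=tri(red['top'],red['scene']); b,_=tri(o['top'],o['scene']); print('tri dy',((a-b)@FY*1000).round(2))
E
python3 meas.py 1
python3 -m pendant '[[0,0,0,0,0,0],[0,0,0,0,0,0]]' 0.0 8
python3 -m pendant '[[0,0,-0.6,0,0,0],[0,0,-0.7,0,0,0],[0,0,-0.7,0,0,0],[0,0,-0.7,0,0,0],[0,0,0,0,0,0]]'
```

```text
dy top -19.79 scene -19.85 {'top': array([242.00283286, 182.25617159]), 'scene': array([272.41786744, 268.28370157])} {'top': array([247.49422416, 171.17905089]), 'scene': array([258.01658628, 273.88319021])}
tri dy -19.38
clock: 7.33
tool_pos: [0.5611, -0.0844, 0.2048]
eef_rot: [0.751, -0.607, -0.18, -0.189]
contact_force: [0.6, -0.1, -0.3]
opening: 0.316
finger_force: 0.0
clock: 7.75
tool_pos: [0.5648, -0.1213, 0.2654]
eef_rot: [0.751, -0.608, -0.177, -0.188]
contact_force: [-0.3, -0.0, 1.4]
opening: 0.498
finger_force: 0.0
```

```bash
python3 -m pendant '[[0,0,0,0,0,-0.0385],[0,0,0,0,0,-0.0385],[0,0,0,0,0,-0.0385],[0,0,0,0,0,-0.0385],[0,0,0,0,0,-0.0385]]' >/dev/null
python3 -m pendant '[[0,0,0,0,0,-0.0385],[0,0,0,0,0,-0.0385],[0,0,0,0,0,-0.0385],[0,0,0,0,0,-0.0385],[0,0,0,0,0,-0.0385]]' >/dev/null
python3 -m pendant '[[0,0,0,0,0,-0.0385],[0,0,0,0,0,-0.0385],[0,0,0,0,0,-0.0385],[0,0,0,0,0,-0.0385],[0,0,0,0,0,-0.0385]]'
python3 -m pendant '[[0,0,0,0,0,-0.0385],[0,0,0,0,0,-0.0385],[0,0,0,0,0,-0.0385],[0,0,0,0,0,-0.0385],[0,0,0,0,0,-0.0385]]' >/dev/null
python3 -m pendant '[[0,0,0,0,0,-0.0385],[0,0,0,0,0,-0.0385],[0,0,0,0,0,-0.0385],[0,0,0,0,0,-0.0385],[0,0,0,0,0,-0.0385]]' >/dev/null
python3 -m pendant '[[0,0,0,0,0,-0.0385],[0,0,0,0,0,0],[0,0,0,0,0,0]]'
python3 - <<'E'
from h import *
s=r.get_state();print(np.round(s['q'],2))
R=Ro.from_quat([0.751,-0.607,-.18,-.189]).as_matrix(); R1=R@np.diag([-1,-1,1.])
p=np.array([0.5611,-0.0844,0.2048])
plan(p,R1,4); print('tool z vs axis',R1.T@N_)
E
```

```text
clock: 9.0
tool_pos: [0.5634, -0.1177, 0.2623]
eef_rot: [0.94, 0.22, 0.037, -0.258]
contact_force: [-0.3, 0.3, -0.1]
opening: 0.499
finger_force: 0.0
clock: 10.08
tool_pos: [0.5634, -0.1184, 0.2626]
eef_rot: [0.607, 0.751, 0.188, -0.181]
contact_force: [0.5, 0.4, -0.7]
opening: 0.503
finger_force: 0.0
[ 0.51  0.74 -0.24  1.53 -0.36  1.13  0.72]
N 4 row [0.003, 0.0058, 0.6706, -0.0002, 0.0, -0.0001]
path [[0.563, -0.118, 0.263], [0.563, -0.11, 0.248], [0.562, -0.101, 0.234], [0.562, -0.093, 0.219], [0.561, -0.084, 0.205]]
tool z vs axis [ 0.00534202 -0.00683254 -0.99996239]
```

```bash
python3 -m pendant '[[0,0,0.67,0,0,0],[0,0,0.67,0,0,0],[0,0,0.67,0,0,0],[0,0,0.67,0,0,0],[0,0,0,0,0,0]]'
python3 -m pendant '[[0,0,0,0,0,0],[0,0,0,0,0,0],[0,0,0,0,0,0],[0,0,0,0,0,0]]' -0.9 6
python3 -m pendant '[[-0.0155,0.2535,0,0,0,0.0389],[-0.0155,0.2535,0,0,0,0.0389],[-0.0155,0.2535,0,0,0,0.0389],[-0.0155,0.2535,0,0,0,0.0389],[-0.0155,0.2535,0,0,0,0.0389]]'
python3 -c "
from h import *
s=r.get_state();print(np.round(s['q'],2));p,R=cur();f=np.array(s['contact_force']);print('F tool',(R.T@f).round(1))"
```

```text
clock: 10.5
tool_pos: [0.559, -0.0829, 0.2028]
eef_rot: [0.607, 0.751, 0.187, -0.183]
contact_force: [-0.6, -0.0, -0.1]
opening: 0.504
finger_force: 0.0
clock: 10.83
tool_pos: [0.5617, -0.0868, 0.2057]
eef_rot: [0.607, 0.751, 0.188, -0.178]
contact_force: [-0.3, -0.0, -0.1]
opening: 0.218
finger_force: 0.0
clock: 11.25
tool_pos: [0.5917, -0.09, 0.2026]
eef_rot: [0.807, 0.531, 0.124, -0.227]
contact_force: [-3.4, -3.1, 2.1]
opening: 0.183
finger_force: 6.0
[ 0.36  0.82 -0.06  1.54 -0.51  1.06  0.22]
F tool [-2.9 -2.5 -3.2]
```

```bash
python3 -m pendant '[[-0.0155,0.2535,0,0,0,0.0389],[-0.0155,0.2535,0,0,0,0.0389],[-0.0155,0.2535,0,0,0,0.0389],[-0.0155,0.2535,0,0,0,0.0389],[-0.0155,0.2535,0,0,0,0.0389]]'
python3 -m pendant '[[-0.0155,0.2535,0,0,0,0.0389],[-0.0155,0.2535,0,0,0,0.0389],[-0.0155,0.2535,0,0,0,0.0389],[-0.0155,0.2535,0,0,0,0.0389],[-0.0155,0.2535,0,0,0,0.0389]]'
python3 -c "
from h import *
s=r.get_state();print(np.round(s['q'],2));p,R=cur();f=np.array(s['contact_force']);print('F tool',(R.T@f).round(1))"; python3 meas.py 1
```

```text
clock: 11.67
tool_pos: [0.6151, -0.1075, 0.1917]
eef_rot: [0.929, 0.264, 0.05, -0.254]
contact_force: [-3.9, -2.4, 2.8]
opening: 0.179
finger_force: 6.0
clock: 12.08
tool_pos: [0.6228, -0.1332, 0.1765]
eef_rot: [0.965, -0.027, -0.029, -0.257]
contact_force: [-3.7, -2.6, 4.1]
opening: 0.183
finger_force: 6.0
[ 0.24  0.93  0.28  1.41 -0.72  1.23 -0.8 ]
F tool [-3.9  0.4 -4.7]
dy top -8.57 scene -8.52 {'top': array([245.51308017, 181.95991561]), 'scene': array([269.44224, 265.95328])} {'top': array([247.49382137, 171.17941499]), 'scene': array([258.01556604, 273.88620283])}
tri dy -8.11
```

```bash
python3 -m pendant '[[-0.0155,0.2535,0,0,0,0.0389],[-0.0155,0.2535,0,0,0,0.0389],[-0.0155,0.2535,0,0,0,0.0389],[-0.0155,0.2535,0,0,0,0.0389],[-0.0155,0.2535,0,0,0,0.0389]]'
python3 -m pendant '[[-0.0155,0.2535,0,0,0,0.0389],[-0.0155,0.2535,0,0,0,0.0389],[-0.0155,0.2535,0,0,0,0.0389],[-0.0155,0.2535,0,0,0,0.0389],[0,0,0,0,0,0]]'
python3 -c "
from h import *
s=r.get_state();print(np.round(s['q'],2));p,R=cur();f=np.array(s['contact_force']);print('F tool',(R.T@f).round(1))"; python3 meas.py 3
```

```text
clock: 12.6
tool_pos: [0.6132, -0.158, 0.1624]
eef_rot: [0.913, -0.314, -0.103, -0.237]
contact_force: [0.5, -2.6, 2.4]
opening: 0.188
finger_force: 6.2
clock: 13.02
tool_pos: [0.5921, -0.1731, 0.1545]
eef_rot: [0.81, -0.526, -0.157, -0.204]
contact_force: [-0.8, -5.7, -0.4]
opening: 0.182
finger_force: 6.0
[ 0.18  1.    0.54  1.46 -0.89  1.32 -1.66]
F tool [ 4.4  2.9 -2.4]
dy top -1.57 scene -1.74 {'top': array([247.72012456, 181.89373297]), 'scene': array([267.79707317, 264.46764228])} {'top': array([247.5059918 , 171.18511511]), 'scene': array([258.02609002, 273.88200729])}
tri dy -1.19
```

Run:
```python
from h import *
for n,a,b in(('top',(233.408,182.929),(247.72,181.894)),('scene',(280.0136,273.8446),(267.797,264.4676))):
    d=(onz(n,b,.05)-onz(n,a,.05))[0]*1000; print(n,d.round(2),np.linalg.norm(d).round(2),'yaw',np.degrees(np.arctan2(d[0],-d[1])).round(2))
t=cv2.imread('pics/top0.png'); BL=lambda b,g,r_:np.where(b-np.maximum(g,r_)>40,b-np.maximum(g,r_),0)
b=wcen(t,(210,168,222,184),BL); d=(onz('top',(247.5,171.18),.04)-onz('top',b,.04))[0]*1000; print('marks',d,'yaw',np.degrees(np.arctan2(d[0],-d[1])))
```

```text
top [  2.41 -45.62   0.  ] 45.69 yaw 3.03
scene [  3.35 -45.51   0.  ] 45.63 yaw 4.21
marks [   9.27655318 -102.40294094    0.        ] yaw 5.176223956444728
```

```bash
python3 -m pendant '[[-0.0155,0.2535,0,0,0,0.0389],[-0.0155,0.2535,0,0,0,0.0389],[0,0,0,0,0,0],[0,0,0,0,0,0]]'
python3 meas.py 4
```

```text
clock: 13.65
tool_pos: [0.5798, -0.176, 0.1531]
eef_rot: [0.743, -0.618, -0.181, -0.184]
contact_force: [-1.9, -5.4, -0.0]
opening: 0.182
finger_force: 6.0
dy top 0.14 scene -0.14 {'top': array([248.21624671, 181.37796164]), 'scene': array([267.34643893, 264.14405414])} {'top': array([247.48442962, 171.10931045]), 'scene': array([258.05628059, 273.82824516])}
tri dy 0.3
```

Aligned to about 0.1 mm. Release, back off, re-measure and find the clamp.

```bash
python3 -m pendant '[[0,0,0,0,0,0],[0,0,0,0,0,0],[0,0,0,0,0,0]]' -0.1
python3 -m pendant '[[0,0,-0.7,0,0,0],[0,0,-0.9,0,0,0],[0,0,-0.9,0,0,0],[0,0,-0.9,0,0,0],[0,0,-0.9,0,0,0]]'
python3 meas.py 3
python3 - <<'E'
from h import *
t,_=take('top'); s,_=take('scene'); out={}
for n,im,b in(('top',t,(236,215,275,260)),('scene',s,(285,195,345,245))):
    hs=cv2.cvtColor(im,cv2.COLOR_BGR2HSV); m=cv2.inRange(hs,(0,140,80),(6,255,255))|cv2.inRange(hs,(174,140,80),(180,255,255))
    x0,y0,x1,y1=b; k,l,st,ce=cv2.connectedComponentsWithStats(m[y0:y1,x0:x1])
    for j in range(1,k):
        if st[j,4]>10: print(n,st[j],ce[j]+[x0,y0])
    j=1+np.argmax(st[1:,4]); out[n]=ce[j]+[x0,y0]
    v,u=np.nonzero(l==j); q=onz(n,np.c_[u+x0,v+y0],.108)[:,:2]*1000
    print(n,'rect',cv2.minAreaRect(q.astype(np.float32)))
print('tri',*tri(out['top'],out['scene']))
sx=r.get_state(); print(np.round(sx['q'],2),cur()[0])
cv2.imwrite('pics/top4.png',t);cv2.imwrite('pics/scene4.png',s)
f=lambda i:cv2.resize(i,(400,300),interpolation=cv2.INTER_CUBIC)
cv2.imwrite('pics/c4.png',np.hstack([f(t[140:280,180:390]),f(s[130:290,180:390])]))
E
```

```text
clock: 14.3
tool_pos: [0.5805, -0.1726, 0.1534]
eef_rot: [0.741, -0.618, -0.183, -0.186]
contact_force: [-0.1, 0.2, -0.6]
opening: 0.383
finger_force: 0.0
clock: 14.72
tool_pos: [0.5847, -0.2272, 0.2472]
eef_rot: [0.741, -0.619, -0.183, -0.185]
contact_force: [0.4, -0.0, -0.2]
opening: 0.454
finger_force: 0.0
dy top 0.15 scene -0.13 {'top': array([248.21592189, 181.37288772]), 'scene': array([267.34216478, 264.14959612])} {'top': array([247.48646509, 171.11144531]), 'scene': array([258.05661258, 273.83109607])}
tri dy 0.3
top [13 11  6 21 94] [251.91489362 236.19148936]
top rect ((492.52264404296875, 80.82463073730469), (13.906352996826172, 60.42098617553711), 83.59638977050781)
scene [ 0  0  7  9 40] [287.625 198.85 ]
scene [ 18  17  18  15 156] [311.08333333 219.10897436]
scene rect ((504.1950378417969, 92.50650024414062), (30.19144630432129, 69.50151062011719), 87.27678680419922)
tri [0.4936452  0.08162669 0.09177158] [ 0.69834298 -0.81188623  0.02144286]
[ 0.24  0.94  0.63  1.32 -0.83  1.53 -1.94] [ 0.58432729 -0.2262861   0.24499681]
```

View pics/c4.png

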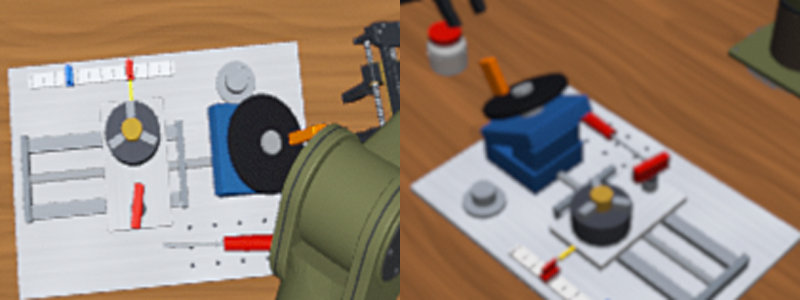

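The crops show the wheel grip free, the pointer (left 130,90) in line with the red fin (129,68), and the clamp bar at (137,205). Next: go up and over to the clamp.

Run:
```python
from h import *
p,R=cur(); p1=p+[0,0,.09]; plan(p1,R,5)
a=np.radians(6.4); y=-np.array([np.sin(a),np.cos(a),0]); z=np.array([0,0,-1.]); R1=np.c_[np.cross(y,z),y,z]
plan(np.array([.493,.081,.26]),R1,None,p1,R)
```

```text
N 5 row [-0.361, -0.0329, -0.6221, 0.0, 0.0, 0.0]
path [[0.584, -0.226, 0.245], [0.584, -0.226, 0.263], [0.584, -0.226, 0.281], [0.584, -0.226, 0.299], [0.584, -0.226, 0.317], [0.584, -0.226, 0.335]]
N 14 row [-0.7778, -0.4198, 0.4836, -0.0086, 0.0096, -0.0284]
path [[0.584, -0.226, 0.335], [0.595, -0.177, 0.334], [0.598, -0.127, 0.33], [0.591, -0.078, 0.324], [0.577, -0.031, 0.313], [0.555, 0.013, 0.299], [0.526, 0.05, 0.281], [0.493, 0.081, 0.26]]
```

```bash
python3 -m pendant '[[-0.36,-0.033,-0.62,0,0,0],[-0.36,-0.033,-0.62,0,0,0],[-0.36,-0.033,-0.62,0,0,0],[-0.36,-0.033,-0.62,0,0,0],[-0.36,-0.033,-0.62,0,0,0]]' -0.1
python3 -m pendant '[[-0.778,-0.42,0.484,-0.0086,0.0096,-0.0284],[-0.778,-0.42,0.484,-0.0086,0.0096,-0.0284],[-0.778,-0.42,0.484,-0.0086,0.0096,-0.0284],[-0.778,-0.42,0.484,-0.0086,0.0096,-0.0284],[-0.778,-0.42,0.484,-0.0086,0.0096,-0.0284]]'
python3 -m pendant '[[-0.778,-0.42,0.484,-0.0086,0.0096,-0.0284],[-0.778,-0.42,0.484,-0.0086,0.0096,-0.0284],[-0.778,-0.42,0.484,-0.0086,0.0096,-0.0284],[-0.778,-0.42,0.484,-0.0086,0.0096,-0.0284],[-0.778,-0.42,0.484,-0.0086,0.0096,-0.0284]]'
python3 -m pendant '[[-0.778,-0.42,0.484,-0.0086,0.0096,-0.0284],[-0.778,-0.42,0.484,-0.0086,0.0096,-0.0284],[-0.778,-0.42,0.484,-0.0086,0.0096,-0.0284],[-0.778,-0.42,0.484,-0.0086,0.0096,-0.0284],[0,0,0,0,0,0]]'
python3 -m pendant '[[0,0,0,0,0,0]]' >/dev/null
python3 - <<'E'
from h import *
a=np.radians(6.4); y=-np.array([np.sin(a),np.cos(a),0]); z=np.array([0,0,-1.]); R1=np.c_[np.cross(y,z),y,z]
print(np.round(r.get_state()['q'],2)); p,R=cur(); plan(np.array([.493,.081,.14]),R1,5)
t,_=take('top'); s,_=take('scene')
f=lambda i:cv2.resize(i,(400,300),interpolation=cv2.INTER_CUBIC)
cv2.imwrite('pics/c5.png',np.hstack([f(t[140:280,180:390]),f(s[130:290,180:390])]))
E
```

```text
clock: 15.53
tool_pos: [0.5843, -0.2267, 0.3359]
eef_rot: [0.74, -0.62, -0.184, -0.185]
contact_force: [1.0, -0.1, 0.6]
opening: 0.446
finger_force: 0.0
clock: 15.95
tool_pos: [0.5959, -0.1013, 0.3269]
eef_rot: [0.883, -0.437, -0.123, -0.123]
contact_force: [0.9, 0.3, 0.9]
opening: 0.454
finger_force: 0.0
clock: 16.37
tool_pos: [0.5547, 0.0135, 0.2984]
eef_rot: [0.97, -0.23, -0.055, -0.055]
contact_force: [-0.8, 0.1, 0.4]
opening: 0.446
finger_force: 0.0
clock: 16.78
tool_pos: [0.4866, 0.0854, 0.2566]
eef_rot: [0.999, -0.051, -0.004, 0.002]
contact_force: [-0.4, 0.4, 0.1]
opening: 0.448
finger_force: 0.0
[-0.6   0.55  0.55  1.94 -0.4   0.76 -1.51]
N 5 row [0.0135, 0.0028, 0.9489, 0.0003, 0.0001, 0.0001]
path [[0.491, 0.082, 0.259], [0.492, 0.082, 0.235], [0.492, 0.081, 0.211], [0.492, 0.081, 0.187], [0.493, 0.081, 0.164], [0.493, 0.081, 0.14]]
```

View pics/c5.png

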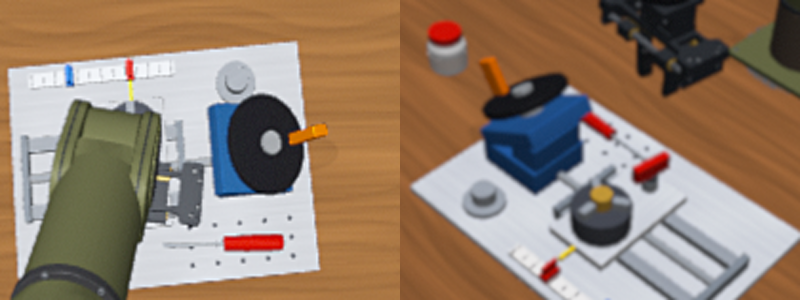

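The crops show the gripper above the clamp bar, with everything else unchanged. Joint 7 has too little room for the clockwise turn, so I flip the tool half a turn first.

```bash
python3 -m pendant '[[0,0,0,0,0,-0.0385],[0,0,0,0,0,-0.0385],[0,0,0,0,0,-0.0385],[0,0,0,0,0,-0.0385],[0,0,0,0,0,-0.0385]]' >/dev/null
python3 -m pendant '[[0,0,0,0,0,-0.0385],[0,0,0,0,0,-0.0385],[0,0,0,0,0,-0.0385],[0,0,0,0,0,-0.0385],[0,0,0,0,0,-0.0385]]' >/dev/null
python3 -m pendant '[[0,0,0,0,0,-0.0385],[0,0,0,0,0,-0.0385],[0,0,0,0,0,-0.0385],[0,0,0,0,0,-0.0385],[0,0,0,0,0,-0.0385]]' >/dev/null
python3 -m pendant '[[0,0,0,0,0,-0.0385],[0,0,0,0,0,-0.0385],[0,0,0,0,0,-0.0385],[0,0,0,0,0,-0.0385],[0,0,0,0,0,-0.0385]]' >/dev/null
python3 -m pendant '[[0,0,0,0,0,-0.0385],[0,0,0,0,0,-0.0385],[0,0,0,0,0,-0.0385],[0,0,0,0,0,-0.0385],[0,0,0,0,0,-0.0385]]' >/dev/null
python3 -m pendant '[[0,0,0,0,0,-0.0385],[0,0,0,0,0,0],[0,0,0,0,0,0]]'
python3 - <<'E'
from h import *
a=np.radians(6.4); y=np.array([np.sin(a),np.cos(a),0]); z=np.array([0,0,-1.]); R1=np.c_[np.cross(y,z),y,z]
print(np.round(r.get_state()['q'],2)); p,R=cur(); plan(np.array([.493,.081,.135]),R1,5)
E
```

```text
clock: 19.3
tool_pos: [0.4947, 0.0782, 0.2596]
eef_rot: [0.059, 0.998, -0.002, 0.001]
contact_force: [0.4, 0.8, 0.4]
opening: 0.45
finger_force: 0.0
[ 0.01  0.52 -0.41  1.9   0.29  0.78  0.9 ]
N 5 row [0.0179, 0.0232, 0.9967, -0.0003, 0.0002, -0.0004]
path [[0.495, 0.078, 0.26], [0.494, 0.079, 0.235], [0.494, 0.079, 0.21], [0.494, 0.08, 0.185], [0.493, 0.08, 0.16], [0.493, 0.081, 0.135]]
```

```bash
python3 -m pendant '[[0.018,0.023,0.99,0,0,0],[0.018,0.023,0.99,0,0,0],[0.018,0.023,0.99,0,0,0],[0.018,0.023,0.99,0,0,0],[0.018,0.023,0.99,0,0,0]]'
python3 -m pendant '[[0,0,0.4,0,0,0],[0,0,0.4,0,0,0],[0,0,0.4,0,0,0],[0,0,0.4,0,0,0],[0,0,0.4,0,0,0]]'
python3 -m pendant '[[0,0,0,0,0,0],[0,0,0,0,0,0],[0,0,0,0,0,0],[0,0,0,0,0,0]]' -0.9 10
python3 -m pendant '[[0,0,0,0,0,0],[0,0,0,0,0,0]]'
```

```text
clock: 19.72
tool_pos: [0.4929, 0.0814, 0.1349]
eef_rot: [0.058, 0.998, -0.002, 0.002]
contact_force: [0.5, 0.4, 0.5]
opening: 0.452
finger_force: 0.0
clock: 20.13
tool_pos: [0.4931, 0.0813, 0.0853]
eef_rot: [0.058, 0.998, -0.003, 0.002]
contact_force: [0.3, -0.6, -0.0]
opening: 0.452
finger_force: 0.0
clock: 20.47
tool_pos: [0.493, 0.0829, 0.0864]
eef_rot: [0.056, 0.998, -0.001, 0.002]
contact_force: [0.1, -1.8, -2.6]
opening: 0.183
finger_force: 10.0
clock: 20.63
tool_pos: [0.493, 0.0829, 0.0864]
eef_rot: [0.055, 0.998, -0.001, 0.002]
contact_force: [1.1, 2.3, 0.3]
opening: 0.178
finger_force: 10.0
```

```bash
python3 -m pendant '[[0,0,0,0,0,0.03],[0,0,0,0,0,0.03],[0,0,0,0,0,0.03],[0,0,0,0,0,0.03],[0,0,0,0,0,0.03]]'
python3 -m pendant '[[0,0,0,0,0,0.03],[0,0,0,0,0,0.03],[0,0,0,0,0,0.03],[0,0,0,0,0,0.03],[0,0,0,0,0,0.03]]'
python3 -c "
from h import *
s=r.get_state();print(np.round(s['q'],2),np.round(s['moment'],2));p,R=cur();print(np.degrees(np.arctan2(R[0,1],R[1,1])))"
```

```text
clock: 21.05
tool_pos: [0.4931, 0.0833, 0.0864]
eef_rot: [0.289, 0.957, -0.0, 0.003]
contact_force: [0.7, 3.1, 0.2]
opening: 0.18
finger_force: 10.0
clock: 21.47
tool_pos: [0.4935, 0.0837, 0.0864]
eef_rot: [0.504, 0.864, 0.0, 0.003]
contact_force: [1.8, 3.9, -0.5]
opening: 0.18
finger_force: 10.0
[-0.25  0.79 -0.02  2.07  0.07  0.28  0.18] [ 0.77 -0.22  0.09]
60.531298900946
```

```bash
python3 -m pendant '[[0,0,0,0,0,0.025],[0,0,0,0,0,0.025],[0,0,0,0,0,0.02],[0,0,0,0,0,0],[0,0,0,0,0,0]]'
python3 -c "
from h import *
s=r.get_state();print(np.round(s['moment'],2));p,R=cur();print(np.degrees(np.arctan2(R[0,1],R[1,1])))"
python3 -m pendant '[[0,0,0,0,0,0.012],[0,0,0,0,0,0.012],[0,0,0,0,0,0],[0,0,0,0,0,0]]'
python3 -c "
from h import *
s=r.get_state();print(np.round(s['moment'],2));p,R=cur();print(np.degrees(np.arctan2(R[0,1],R[1,1])))"
```

```text
clock: 21.88
tool_pos: [0.4938, 0.0838, 0.0864]
eef_rot: [0.593, 0.805, 0.001, 0.003]
contact_force: [2.3, 5.1, -0.2]
opening: 0.181
finger_force: 10.0
[ 0.91 -0.31 -0.12]
72.80848763406959
clock: 22.22
tool_pos: [0.4938, 0.0838, 0.0864]
eef_rot: [0.623, 0.782, 0.001, 0.003]
contact_force: [2.6, 5.1, 1.0]
opening: 0.178
finger_force: 10.0
[ 0.92 -0.38  0.11]
77.0629789386592
```

```bash
python3 -m pendant '[[0,0,0,0,0,0.01],[0,0,0,0,0,0.01],[0,0,0,0,0,0],[0,0,0,0,0,0]]'
python3 -c "
from h import *
s=r.get_state();print(np.round(s['moment'],2));p,R=cur();print(np.degrees(np.arctan2(R[0,1],R[1,1])))"
python3 -m pendant '[[0,0,0,0,0,0.01],[0,0,0,0,0,0.01],[0,0,0,0,0,0],[0,0,0,0,0,0]]'
python3 -c "
from h import *
s=r.get_state();print(np.round(s['moment'],2));p,R=cur();print(np.degrees(np.arctan2(R[0,1],R[1,1])))"
```

```text
clock: 22.55
tool_pos: [0.494, 0.0834, 0.0864]
eef_rot: [0.648, 0.762, 0.001, 0.003]
contact_force: [3.7, 4.6, 0.7]
opening: 0.187
finger_force: 10.0
[ 0.86 -0.5   0.27]
80.75227236692918
clock: 22.88
tool_pos: [0.494, 0.083, 0.0864]
eef_rot: [0.672, 0.741, 0.001, 0.003]
contact_force: [2.9, 4.2, 1.5]
opening: 0.201
finger_force: 11.0
[ 0.81 -0.71  0.28]
84.36963485137125
```

The moment has risen to 0.28 N m and the fingers are being wedged open, so the bar is on its stop. Let go and back off.

```bash
python3 -m pendant '[[0,0,0,0,0,-0.005],[0,0,0,0,0,-0.005],[0,0,0,0,0,0],[0,0,0,0,0,0]]' -0.1
python3 -m pendant '[[0,0,-0.3,0,0,0],[0,0,-0.6,0,0,0],[0,0,-0.9,0,0,0],[0,0,-0.9,0,0,0],[0,0,-0.9,0,0,0]]'
python3 -m pendant '[[0.7,0,-0.9,0,0,0],[0.7,0,-0.9,0,0,0],[0.7,0,-0.9,0,0,0],[0.7,0,-0.9,0,0,0],[0.7,0,-0.9,0,0,0]]'
python3 - <<'E'
from h import *
p,R=cur(); print('tool x',R[:,0].round(2))
t,_=take('top'); s,_=take('scene')
f=lambda i:cv2.resize(i,(400,300),interpolation=cv2.INTER_CUBIC)
cv2.imwrite('pics/c6.png',np.hstack([f(t[140:280,180:390]),f(s[130:290,180:390])]))
for n,im,b in(('top',t,(236,215,275,260)),('scene',s,(285,195,345,245))):
    hs=cv2.cvtColor(im,cv2.COLOR_BGR2HSV); m=cv2.inRange(hs,(0,140,80),(6,255,255))|cv2.inRange(hs,(174,140,80),(180,255,255))
    x0,y0,x1,y1=b; k,l,st,ce=cv2.connectedComponentsWithStats(m[y0:y1,x0:x1])
    if k>1:
        j=1+np.argmax(st[1:,4]); v,u=np.nonzero(l==j); print(n,st[j],cv2.minAreaRect((onz(n,np.c_[u+x0,v+y0],.108)[:,:2]*1000).astype(np.float32)))
E
python3 meas.py 2
```

```text
clock: 23.22
tool_pos: [0.4912, 0.081, 0.0856]
eef_rot: [0.661, 0.75, -0.002, 0.002]
contact_force: [0.1, 0.1, -0.1]
opening: 0.446
finger_force: 0.0
clock: 23.63
tool_pos: [0.4913, 0.082, 0.177]
eef_rot: [0.661, 0.751, -0.002, 0.002]
contact_force: [0.7, -0.1, 0.3]
opening: 0.449
finger_force: 0.0
clock: 24.05
tool_pos: [0.4797, 0.1699, 0.2895]
eef_rot: [0.661, 0.751, -0.001, 0.002]
contact_force: [1.1, -0.8, -0.1]
opening: 0.453
finger_force: 0.0
tool x [-0.13  0.99 -0.  ]
top [  6  17  20   9 102] ((493.0652770996094, 81.4945297241211), (15.932961463928223, 58.3936882019043), 12.930744171142578)
scene [ 17  17  20  15 163] ((505.53607177734375, 90.85317993164062), (31.541885375976562, 65.1014633178711), 14.605459213256836)
dy top 0.11 scene -0.13 {'top': array([248.21525169, 181.38241923]), 'scene': array([267.34860622, 264.14578661])} {'top': array([247.49992042, 171.13671813]), 'scene': array([258.07139562, 273.83391003])}
tri dy 0.27
```

View pics/c6.png

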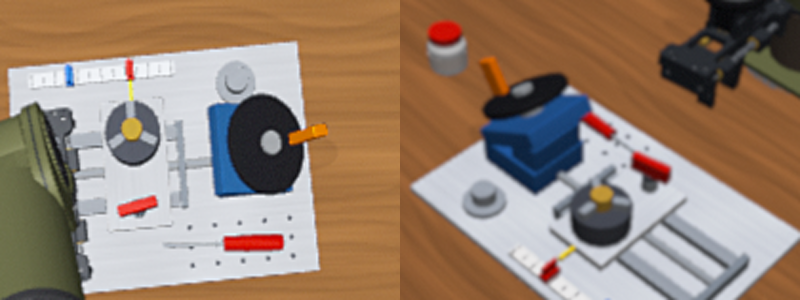

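The crops show the clamp bar turned across (left crop 138,206), measured at about 81° (1.41 rad), so it is on its stop. The pointer is still aligned (about 0.1 mm off), the loose things in view have not moved, and the gripper is clear.

```bash
python3 -c "
from plant import r
print(r.finish_job())"
```

```text
the job is handed in; nothing more can be done
None
```

The job is handed in at about 24 s: the carriage pointer lines up with the red mark to about 0.1 mm, the clamp is turned clockwise onto its stop (about 1.41 rad), the gripper is clear, and nothing loose was touched.

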